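Wedge up the hob's front feet and hold

TASK

The small induction hob creeps about because its two front feet have lost their rubber pads. Take the orange levelling wedge by its block end and, with the wedge flat on the worktop, push its thin nose under the middle of the hob's front edge, between the two front feet, until both front feet stand clear of the worktop by more than the 4 mm of the new pads but less than 1 cm, the rear feet still standing on the worktop. Finish with the wedge still gripped and held in there so that I can stick the pads on; keep the gripper off the hob, do not shove the hob along, and leave the other things, and the pads lying on the hob, where they are.

Things in the scene. Friction and masses are not known exactly. Their poses are not given: they have to be found in the camera images.
- hob: loose portable induction hob, 1 to 1.7 kg: white case, black glass top with ring marks, 220 deep (x) x 210 wide (y) x 62 high (knob on top to 74). Origin on the worktop under its centre, x to its rear, y to its left, z up. The control strip runs along the front edge, x = -110 mm. Four feet, 26 across: x = -85 and +85, y = -80 and +80 mm. It tips up about the rear feet.
- hob_front (a point): middle of the lower front edge of the hob's case, 9 mm above the worktop at the start (the gap under the edge is 9 high, 134 wide between the front feet); axes as the hob's
- hob_foot_fl (a point): underside of the hob's front left foot, bare white plastic (z = 0 at the start)
- hob_foot_fr (a point): underside of the hob's front right foot, bare white plastic (z = 0 at the start)
- hob_foot_rl (a point): underside of the hob's rear left foot, black rubber that grips the worktop
- hob_foot_rr (a point): underside of the hob's rear right foot, black rubber that grips the worktop
- hob_rear (a point): point on the worktop midway between the hob's rear feet, 195 mm behind the front edge
- wedge_grip (a point): centre of the block end of the loose orange plastic wedge (130 g), where it is gripped: block 36 long (x) x 34 wide (y) x 42 high, this point 21 mm above its flat underside. x points to the nose, z up. From the block's front face (x = +18 mm) a slick ramp, 34 wide, runs down 1 in 5 over 100 mm: 23 high at the block, 3 high at the nose
- wedge_nose (a point): tip of the wedge's nose, 118 mm from the block's centre, 1.5 above the underside; axes as the wedge's. Lines cross the ramp at 40, 50, 60, 70 (broad, white) and 80 mm from the nose. The ramp meets the hob's edge with the nose 30 mm in; each further 5.8 mm raises the front feet 1 mm: 7 mm up at the white line. Pushing takes 3 to 10 N
- mug: white mug with a handle, 95 high (mm); bystander, origin at the centre of its underside
- pepper_mill: turned wooden pepper mill, 58 across, 170 high (mm); bystander, origin at the centre of its underside
- peas_tin: small food tin with a green label, 58 across, 72 high (mm); bystander, origin at the centre of its underside
- spice_jar: glass spice jar with a green lid, 46 across, 106 high (mm); bystander, origin at the centre of its underside
- pad_a: new rubber pad, black disc with pale backing, 22 across, 4 thick, lying loose on the hob's glass top (mm); bystander, origin at the centre of its underside
- pad_b: the second rubber pad, like the first (mm); bystander, origin at the centre of its underside
Things that resemble listed ones, but are neither listed nor needed, are in the scene too. Of the things shaped like the part that bears wedge_grip, the orange one is meant.

How it is judged:
By the outcome, as a careful person would: the job done as asked, in the order asked, and still so for the second after the job is handed in, while the arm keeps its last pose, push and grip.
It also fails if it takes over 38 s, if anything falls off the work surface, if the arm or the gripper's body presses on something with over 40 N, if the wrist force passes 120 N, or if a joint passes its speed limit or range.

ROBOT

A 6-joint arm with a two-finger parallel gripper is mounted at the origin on a cart in front of the work surface, level with it; the furniture and walls round the work are solid. World frame = base frame: x ahead of the robot, y to its left, z up, the work surface at z = 0. Lengths are in mm, angles in rad, forces in N, time in s.
With the tool pointing down it reaches from about 400 to 825 mm from the base axis. Payload 7 kg.
Tool frame: the origin (TCP) lies at the centre of the arm's flange, where the gripper is bolted on; the fingertips stand tip_reach ahead of it and the grasp point (between the pads) lies 159 mm ahead of it (tip_reach is the distance from the TCP to the fingertips, in mm); z points along the fingers, y is the line along which they close (so a half turn about z gives the same grasp; the last joint's range is limited). The gripper opens to 88 mm and grips with 3 to 60 N. Pads are 19 mm wide; open, the fingers measure 130 mm over their backs; the gripper's body (78 mm by 193 mm) begins 47 mm behind the grasp point.
Start: joints at [1.628, 0.359, 0.012, 0, -1.224, -0.288], TCP at [154.421, 657.077, 404.661] pointing down, gripper open.
Joint ranges: [-3.07, 3.07], [-1.43, 2.12], [-1.02, 1.25], [-3.03, 1.67], [-3.05, -0], [-3.03, 3.03]. Speed limits (rad/s): [2.39, 2.39, 3.01, 3.14, 3.14, 3.14].

INTERFACE

Orientations are given as a unit quaternion [x, y, z, w].
In Python, from workcell import get_obs, read_camera, camera_model, finish_job, tip_reach gives the robot as it stands.
- The arm moves only by the shell command python3 -m inch 'ROWS' [FORCE]. ROWS is JSON, a list that holds one entry, the list of rows, each a list of 7 numbers: the shift along the tool's x, y, z in mm, then the turn, a rotation vector about the tool's x, y, z in degrees, then the finger opening in mm, from 0 to 87.6. In form: [[[x, y, z, wx, wy, wz, hand], ...]]. A call has exactly 5 rows; each row is the pose to reach, as a shift and turn from the pose commanded when the call began, along the tool's axes at that moment; what a row does not reach only later rows make up. A row lasts 1/8 s, in which the tool goes at most 62.5 mm and 10.7 degrees, less where a joint would pass 70% of its speed; a pose out of reach is approached as far as the arm can. A call with a gripper value outside its range is refused whole. The fingers move at their own pace and stop on an object; FORCE is the grip in N (left out, the last holds). Time passes only in rows, so rows that repeat a pose let the fingers close, or fill a call up. It gives the time, the measured TCP pose, the force, the opening and the grip force at its end, in the units of the state.
- get_obs(): the state, without advancing time (a new reading comes with each control period).
- read_camera(name): name is "side" or "top" or "wrist"; returns the picture (400x640x3 uint8, blue, green, red); there is no depth.
- camera_model(name): a dict with "fx", "fy", "cx", "cy" (pixels), "world_from_camera" (4x4, takes a point from camera to world coordinates); the wrist camera has in their place "tool_from_camera" (4x4, takes a point from camera to tool coordinates, whose origin is the TCP and whose axes are the flange's). Camera axes: x right, y down, z forward; pixel columns grow to the right and rows downward; lengths in mm; the calibration is good to about 2 mm. A picture is of the moment at which its call begins: read the wrist's pose just before it. camera_model takes no time and is no camera call.
- finish_job(): hands the job in; it is judged then, once.
The state is a dict: "t": time; "joints": joint angles; "joint_velocities": joint speeds; "joint_efforts": joint torques, N m; "ee_pos": TCP position; "tcp_rot": TCP orientation; "contact_force": force on the tool from outside, world axes, zero at the start; "ft_torque": the same for the moment, N m; "opening": finger opening in mm; "gripper_force": force on a finger pad.
Only numpy, scipy, OpenCV 4.12 (cv2) and the standard library are available. Lean on these libraries where they do the work, as an engineer would, in place of code of your own. Each camera call takes 0.05 s, during which the arm holds its last target. There are 200 camera calls.

## Working session

There is one attempt and no reset: what is moved stays moved. The work goes in short steps, Python scripts to look and compute and a shell command to move; the robot and the scene stay as the last step left them, time stands still between calls to the robot, and variables do not carry over. Pictures are saved under pics/ and viewed, at most 10 in all, crops included, and the job is handed in when it is done.

```bash
ls; mkdir -p pics; python3 - <<'E'
from workcell import *
import cv2,numpy as np
o=get_obs();print({k:np.round(v,3).tolist() for k,v in o.items()},tip_reach)
for n in("top","side"):
    cv2.imwrite(f"pics/{n}0.png",read_camera(n));m=camera_model(n);print(n,m["fx"],m["cx"],m["cy"],np.round(m["world_from_camera"],3).tolist())
print(np.round(camera_model("wrist")["tool_from_camera"],3).tolist())
E
```

```text
pics
{'t': 0.0, 'joints': [1.628, 0.359, 0.011, -0.0, -1.224, -0.288], 'joint_velocities': [-0.002, 0.0, -0.001, 0.0, 0.001, 0.001], 'joint_efforts': [-0.002, -58.271, 29.306, 6.997, 0.007, -0.0], 'ee_pos': [154.359, 656.908, 403.724], 'tcp_rot': [0.993, -0.115, -0.0, 0.001], 'contact_force': [0.468, -0.47, 0.351], 'ft_torque': [0.036, -0.05, -0.03], 'gripper_force': 0.0, 'opening': 87.593} 178.1
top 503.2813812526046 316.67562789180454 199.01491851089784 [[0.352, -0.872, 0.34, -65.789], [-0.936, -0.325, 0.137, -329.779], [-0.009, -0.366, -0.93, 1703.904], [0.0, 0.0, 0.0, 1.0]]
side 374.98480567515037 323.45515953808757 199.22351698072282 [[0.969, -0.162, 0.185, 269.836], [-0.246, -0.587, 0.771, -1172.462], [-0.016, -0.793, -0.609, 905.227], [0.0, 0.0, 0.0, 1.0]]
[[-0.0, -0.958, -0.287, 78.303], [1.0, 0.0, -0.001, 0.581], [0.001, -0.287, 0.958, 20.512], [0.0, 0.0, 0.0, 1.0]]
```

View pics/top0.png

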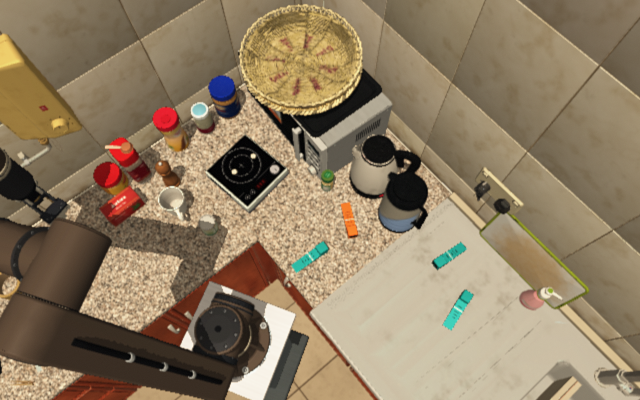

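View pics/side0.png

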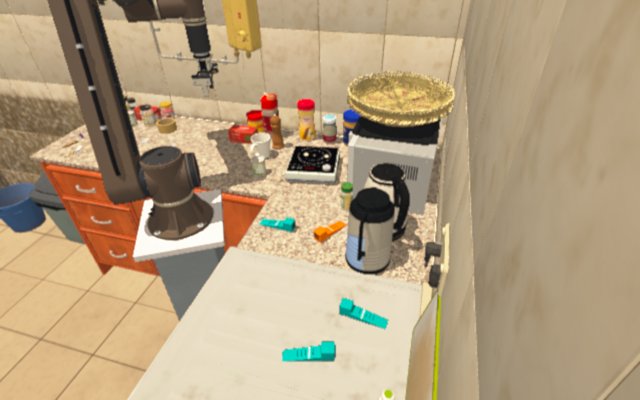

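The top view shows wedge-shaped things at (349,220) in orange and at (310,257), (450,255) and (458,309) in teal. Orange is the one I want. The hob is at (247,173), the mug at (172,203), the mill at (167,172), a tin at (208,224) and the jar at (327,179). Next is a close crop to check the choice and measure corners.

```bash
cat > h.py <<'E'
import cv2,numpy as np
from workcell import *
from scipy.spatial.transform import Rotation as R
def model(n,o=None):
    m=camera_model(n)
    if n!="wrist": return m,np.array(m["world_from_camera"])
    T=np.eye(4);T[:3,:3]=R.from_quat(o["tcp_rot"]).as_matrix();T[:3,3]=o["ee_pos"]
    return m,T@np.array(m["tool_from_camera"])
def cast(n,uv,z,o=None):
    m,T=model(n,o);uv=np.atleast_2d(np.asarray(uv,float))
    d=np.c_[(uv[:,0]-m["cx"])/m["fx"],(uv[:,1]-m["cy"])/m["fy"],np.ones(len(uv))]@T[:3,:3].T
    return T[:3,3]+d*((z-T[2,3])/d[:,2])[:,None]
def proj(n,P,o=None):
    m,T=model(n,o);p=(np.atleast_2d(P)-T[:3,3])@T[:3,:3]
    return np.c_[m["fx"]*p[:,0]/p[:,2]+m["cx"],m["fy"]*p[:,1]/p[:,2]+m["cy"]]
E
python3 - <<'E'
from h import *
im=cv2.imread("pics/top0.png")
c=im[125:275,190:370];cv2.imwrite("pics/c0.png",cv2.resize(c,None,fx=4,fy=4,interpolation=cv2.INTER_CUBIC))
hsv=cv2.cvtColor(im,cv2.COLOR_BGR2HSV)
m=cv2.inRange(hsv,(5,190,120),(18,255,255));m[:190]=0;m[250:]=0;m[:,:330]=0;m[:,370:]=0
k=max(cv2.findContours(m,0,2)[0],key=cv2.contourArea);print(cv2.minAreaRect(k),cv2.boundingRect(k))
m=cv2.inRange(hsv,(0,0,0),(180,255,60));m[:130]=0;m[215:]=0;m[:,:200]=0;m[:,290:]=0
k=max(cv2.findContours(m,0,2)[0],key=cv2.contourArea);b=cv2.boxPoints(cv2.minAreaRect(k));print(b,np.round(cast("top",b,62)))
E
```

```text
((351.00006103515625, 228.0000457763672), (16.492422103881836, 9.701424598693848), 75.96376037597656) (345, 220, 13, 18)
[[207.50003 170.50002]
 [247.00003 131.00002]
 [284.00003 168.00002]
 [244.50003 207.50002]] [[500. 319.  62.]
 [698. 250.  62.]
 [605.  65.  62.]
 [416. 137.  62.]]
```

View pics/c0.png

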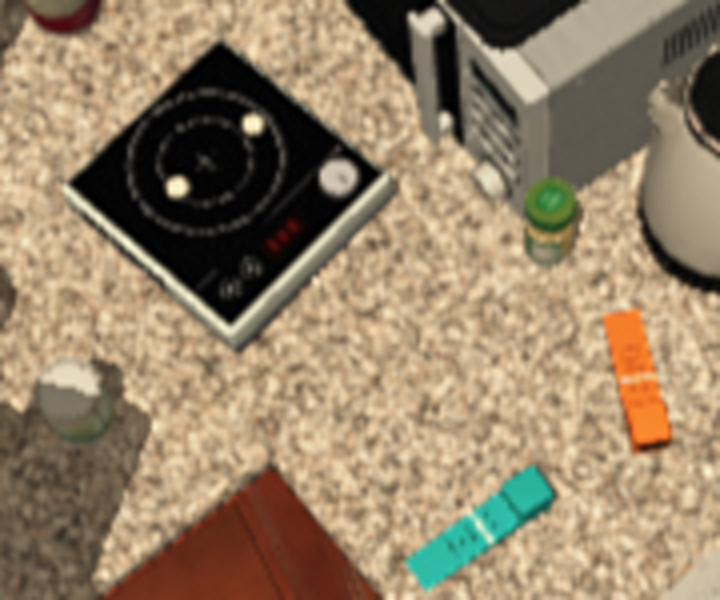

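The crop confirms the choice. The orange wedge has its block at the lower end, crop (650,435), and its nose at (620,313). The hob's control strip and front edge face the lower right, crop (235,335)-(390,180).

```bash
python3 - <<'E'
from h import *
P=lambda x,y,z:cast("top",[[190+x/4,125+y/4]],z)[0].round()
print("nose",P(606,316,3),P(638,312,3),"blocktop rear",P(636,450,42),P(670,441,42),P(634,450,0),P(670,443,0))
print("white line",P(638,378,17))
print("front top edge",P(235,328,62),P(393,178,62),"left rear",P(66,187,62),P(221,42,62),"bottom front",P(238,350,9),P(397,188,9))
for n,p in dict(tin=(75,410),jar=(548,240)).items(): print(n,P(*p,20))
print("kettles",cast("top",[[398,228],[370,190],[310,175]],0).round(), "cart/counter edge",cast("top",[[258,243],[312,310],[450,200]],0).round())
E
```

```text
nose [ 569. -170.    3.] [ 583. -196.    3.] blocktop rear [ 447. -239.   42.] [ 465. -264.   42.] [ 459. -235.    0.] [ 477. -263.    0.]
white line [ 518. -218.   17.]
front top edge [423. 124.  62.] [605.  48.  62.] left rear [495. 320.  62.] [678. 249.  62.] bottom front [421. 128.   9.] [619.  53.   9.]
tin [316. 237.  20.]
jar [614. -97.  20.]
kettles [[ 554. -388.    0.]
 [ 658. -249.    0.]
 [ 638.  -22.    0.]] cart/counter edge [[ 329.   56.    0.]
 [ 178. -205.    0.]
 [ 722. -533.    0.]]
```

```bash
cat >> h.py <<'E'
def go(x,y,z,yaw):
    "shift/turn in tool axes to put the TCP at x,y,z with tool x at yaw (deg), tool down"
    o=get_obs();r=R.from_quat(o["tcp_rot"])
    t=R.from_euler("z",yaw,degrees=True)*R.from_euler("x",180,degrees=True)
    print("t",round(o["t"],2),"pos",np.round(o["ee_pos"],1),"shift",r.inv().apply(np.array([x,y,z])-o["ee_pos"]).round(1),"turn",(r.inv()*t).as_rotvec(degrees=True).round(2),"F",np.round(o["contact_force"],1),"open",round(o["opening"],1))
E
python3 -m inch '[[[55,28,0,0,0,10.5,87],[110,56,0,0,0,21,87],[165,84,0,0,0,31.5,87],[220,112,0,0,0,42,87],[275,140,0,0,0,52.5,87]]]'
python3 -c "
from h import *
go(470,150,400,-118)"
```

```text
t: 0.72
ee_pos: [391.2, 456.4, 404.5]
tcp_rot: [0.838, -0.545, -0.0, 0.0]
contact_force: [0.6, 0.9, 1.0]
opening: 87.2
gripper_force: 0.0
t 0.72 pos [391.2 456.4 404.5] shift [312.   52.4   4.5] turn [ 1.000e-02 -1.000e-02  5.195e+01] F [0.6 0.9 1. ] open 87.2
```

```bash
python3 -m inch '[[[61,10,0,0,0,10.4,87],[122,20,0,0,0,20.8,87],[183,30,0,0,0,31.2,87],[244,40,0,0,0,41.6,87],[305,50,0,0,0,52,87]]]'
python3 -c "
from h import *
go(455,-150,350,-150)"
```

```text
t: 1.35
ee_pos: [469.9, 157.3, 404.7]
tcp_rot: [-0.515, 0.857, 0.0, 0.0]
contact_force: [1.2, -0.1, 0.0]
opening: 86.9
gripper_force: 0.0
t 1.35 pos [469.9 157.3 404.7] shift [ 278.2 -131.3   54.6] turn [-0.000e+00  1.000e-02  3.196e+01] F [ 1.2 -0.1  0. ] open 86.9
```

```bash
python3 -m inch '[[[55,-26,10,0,0,8,87],[110,-52,20,0,0,16,87],[165,-78,30,0,0,24,87],[222,-104,40,0,0,32,87],[278,-131,50,0,0,32,87]]]'
python3 -m inch '[[[0,0,0,0,0,0,87],[0,0,0,0,0,0,87],[0,0,0,0,0,0,87],[0,0,0,0,0,0,87],[0,0,0,0,0,0,87]]]' >/dev/null
python3 - <<'E'
from h import *
o=get_obs();im=read_camera("wrist");cv2.imwrite("pics/w0.png",im)
np.save("w0.npy",np.r_[o["ee_pos"],o["tcp_rot"]]);print(o["ee_pos"])
m=cv2.inRange(cv2.cvtColor(im,cv2.COLOR_BGR2HSV),(4,150,80),(18,255,255))
k=max(cv2.findContours(m,0,2)[0],key=cv2.contourArea);print(cv2.boxPoints(cv2.minAreaRect(k)).round(),cv2.contourArea(k))
E
```

```text
t: 1.98
ee_pos: [456.0, -148.2, 354.7]
tcp_rot: [-0.26, 0.966, -0.0, 0.0]
contact_force: [2.0, 0.7, 0.8]
opening: 87.3
gripper_force: 0.0
[ 456.82429986 -145.47862797  355.08238281]
[[514.  54.]
 [636.   8.]
 [681. 126.]
 [560. 173.]] 12730.0
```

View pics/w0.png

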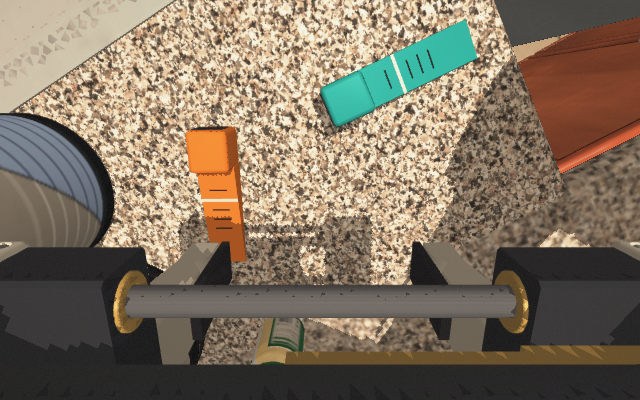

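Wrist view: the orange wedge has its block top at about (212,151), white line at (220,200) and nose right corner at (245,260). The kettle is at left (<115), about 75 px from the block. The teal wedge is at (400,75).

```bash
python3 - <<'E'
from h import *
v=np.load("w0.npy");o=dict(ee_pos=v[:3],tcp_rot=v[3:])
C=lambda u,v,z:cast("wrist",[[u,v]],z,o)[0].round(1)
print("top centre",C(212,151,42),"top corners",C(188,129,42),C(235,128,42),C(238,172,42),C(190,174,42))
a,b=C(202,201,17),C(238,200,17);print("white",a,b,(a+b)/2)
print("nose right",C(246,260,3),"rear bottom",C(197,127,0))
print("kettle",C(113,190,0),C(110,190,80))
E
```

```text
top centre [ 475.  -238.4   42. ] top corners [ 468.7 -262.6   42. ] [ 448.9 -230.4   42. ] [ 480.  -212.2   42. ] [ 501.7 -245.9   42. ]
white [ 529.  -230.9   17. ] [ 511.4 -202.6   17. ] [ 520.2  -216.75   17.  ]
nose right [ 569.7 -167.8    3. ] rear bottom [ 474.2 -267.3    0. ]
kettle [ 569.8 -312.1    0. ] [ 527.9 -283.7   80. ]
```

```bash
python3 -c "
from h import *
go(471.5,-240.2,184,-150.5)"
```

```text
t 2.65 pos [ 456.8 -145.6  355. ] shift [ 35.1 -89.  171. ] turn [-0.01  0.02  0.86] F [-0.   0.2 -0.7] open 86.8
```

```bash
python3 -m inch '[[[18,-45,20,0,0,0,87],[35,-89,50,0,0,0.8,87],[35,-89,95,0,0,0.8,87],[35,-89,135,0,0,0.8,87],[35,-89,150,0,0,0.8,87]]]'
python3 - <<'E'
from h import *
read_camera("wrist");o=get_obs();im=read_camera("wrist");cv2.imwrite("pics/w1.png",im)
go(471.5,-240.2,184,-150.5)
E
```

```text
t: 3.28
ee_pos: [470.5, -240.7, 202.8]
tcp_rot: [-0.254, 0.967, 0.001, -0.002]
contact_force: [0.2, 0.3, 0.5]
opening: 86.6
gripper_force: 0.0
t 3.38 pos [ 471.1 -240.6  203.8] shift [-0.6  0.1 19.8] turn [ 0.09 -0.13  0.  ] F [0.4 1.2 0.4] open 86.9
```

View pics/w1.png

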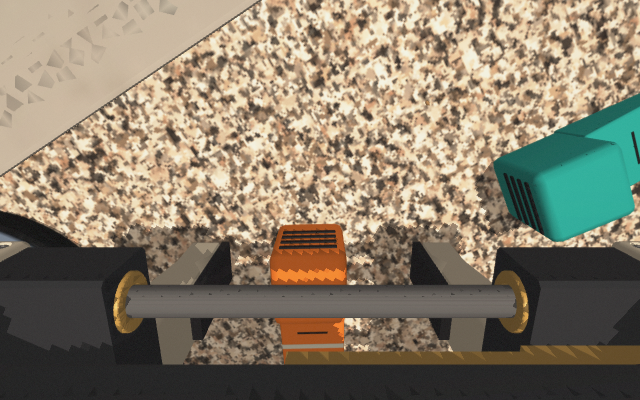

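The block sits at (309,255), between the fingers and aligned with them, about 3 mm left of the mid-line. I'll go down and grip.

```bash
python3 -m inch '[[[0,-2.5,14,0,0,0,87],[0,-2.5,20,0,0,0,87],[0,-2.5,20,0,0,0,60],[0,-2.5,20,0,0,0,30],[0,-2.5,20,0,0,0,25]]]' 35
python3 -m inch '[[[0,0,0,0,0,0,25],[0,0,0,0,0,0,25],[0,0,0,0,0,0,25],[0,0,0,0,0,0,25],[0,0,0,0,0,0,25]]]'
```

```text
t: 4.0
ee_pos: [472.6, -243.0, 185.3]
tcp_rot: [-0.254, 0.967, -0.0, 0.0]
contact_force: [-0.1, 0.0, 0.2]
opening: 62.2
gripper_force: 0.0
t: 4.62
ee_pos: [472.5, -243.0, 185.0]
tcp_rot: [-0.254, 0.967, -0.0, 0.0]
contact_force: [-0.0, -0.2, 1.5]
opening: 34.1
gripper_force: 35.0
```

```bash
python3 - <<'E'
from h import *
im=cv2.imread("pics/top0.png")
c=cv2.resize(im[120:220,195:300],None,fx=8,fy=8,interpolation=cv2.INTER_CUBIC)
m=cv2.inRange(cv2.cvtColor(c,cv2.COLOR_BGR2GRAY),0,90);m[:,:60]=0
m=cv2.morphologyEx(m,cv2.MORPH_OPEN,np.ones((17,17)))
k=max(cv2.findContours(m,0,1)[0],key=cv2.contourArea)
k=cv2.convexHull(k)[:,0]; uv=(k+.5)/8-.5+[195,120]
W=cast("top",uv,62)[:,:2].astype(np.float32);r=cv2.minAreaRect(W);b=cv2.boxPoints(r);print(r);print(b.round())
p=cv2.approxPolyDP(W[:,None],15,True)[:,0];print(p.round())
E
```

```text
((554.55517578125, 192.77301025390625), (207.62843322753906, 197.9622039794922), 69.01255798339844)
[[425. 131.]
 [610.  60.]
 [684. 254.]
 [499. 325.]]
[[676. 255.]
 [611.  66.]
 [430. 129.]
 [498. 317.]]
```

```bash
python3 -m inch '[[[0,0,-10,0,0,0,25],[0,0,-30,0,0,0,25],[0,0,-50,0,0,0,25],[0,0,-50,0,0,0,25],[0,0,-50,0,0,0,25]]]'
```

```text
t: 5.25
ee_pos: [472.2, -242.9, 234.7]
tcp_rot: [-0.254, 0.967, 0.0, -0.0]
contact_force: [-1.0, -0.6, -1.1]
opening: 34.1
gripper_force: 35.0
```

```bash
python3 -c "
from h import *
print(cast('top',[[292,264],[297,272],[329,247],[325,241]],10).round()[:,:2].tolist())
go(462,-47,234.7,-111)"
```

```text
[[298.0, -85.0], [278.0, -112.0], [400.0, -184.0], [415.0, -163.0]]
t 5.25 pos [ 472.2 -242.9  234.7] shift [-87.5 175.6   0. ] turn [ 2.000e-02  0.000e+00 -3.954e+01] F [-1.  -0.6 -1.1] open 34.1
```

```bash
python3 -m inch '[[[-20,35,0,0,0,-10,25],[-42,80,0,0,0,-20,25],[-65,125,0,0,0,-30,25],[-87.5,165,0,0,0,-39.5,25],[-87.5,175.5,0,0,0,-39.5,25]]]'
python3 -m inch '[[[0,0,0,0,0,0,25],[0,0,0,0,0,0,25],[0,0,20,0,0,0,25],[0,0,35,0,0,0,25],[0,0,45,0,0,0,25]]]'
python3 - <<'E'
from h import *
read_camera("top");im=read_camera("top");s=read_camera("side")
a=cv2.resize(im[125:265,190:350],None,fx=3.5,fy=3.5,interpolation=cv2.INTER_CUBIC)
b=cv2.resize(s[125:260,240:400],None,fx=1.5,fy=1.5,interpolation=cv2.INTER_CUBIC)
c=np.zeros((490,800,3),np.uint8);c[:,:560]=a;c[:202,560:]=b[:202,:240];cv2.imwrite("pics/s1.png",c)
go(462,-47,184.5,-111)
E
```

```text
t: 5.88
ee_pos: [462.2, -45.1, 234.4]
tcp_rot: [-0.568, 0.823, 0.0, -0.0]
contact_force: [-0.0, -0.9, -1.0]
opening: 34.0
gripper_force: 35.0
t: 6.5
ee_pos: [462.2, -48.2, 189.1]
tcp_rot: [-0.565, 0.825, 0.0, -0.0]
contact_force: [0.9, 0.4, -0.6]
opening: 34.0
gripper_force: 35.0
t 6.65 pos [462.2 -47.8 189.5] shift [-0.6  0.5  5. ] turn [ 0.06 -0.05 -0.09] F [-0.6 -1.  -1.2] open 34.1
```

View pics/s1.png

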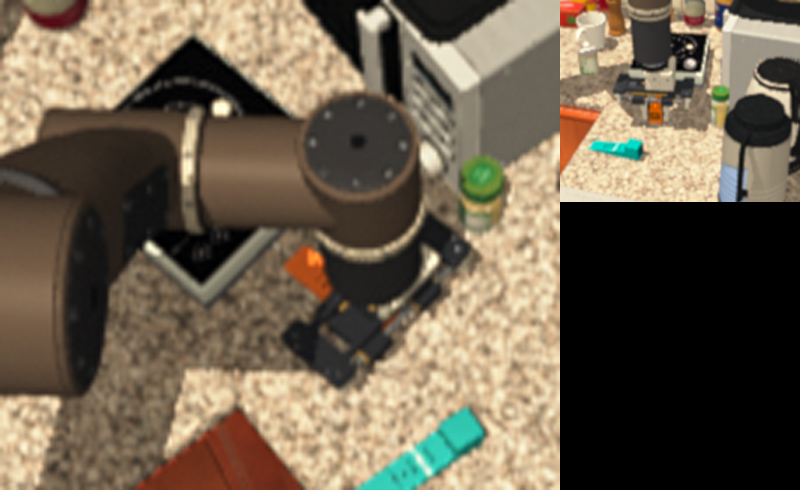

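The nose is just in front of the hob's front edge, at crop (295,258), and is square to it. The gripper clears the jar at (480,190). I'll check the nose in world coordinates.

```bash
python3 - <<'E'
from h import *
n=cast("top",[[190+285/3.5,125+268/3.5],[190+307/3.5,125+247/3.5]],8)[:,:2];print(n.round(),n.mean(0).round())
c=cast("top",[[190+203/3.5,125+293/3.5]],62)[:,:2];print("front left corner",c.round())
u=np.array([np.cos(np.radians(69)),np.sin(np.radians(69))]);f=np.array([515,90]);d=n.mean(0)-f;print("along,left",d@u,d@[-u[1],u[0]])
E
```

```text
[[487.  70.]
 [517.  58.]] [502.  64.]
front left corner [[417. 124.]]
along,left -28.937088736345157 2.5520047258902463
```

```bash
python3 -m inch '[[[0,0,2.5,0,0,-0.1,25],[0,0,5,0,0,-0.1,25],[-10,0,5,0,0,-0.1,25],[-22,0,5,0,0,-0.1,25],[-32,0,5,0,0,-0.1,25]]]' 50
python3 -m inch '[[[-5,0,0,0,0,0,25],[-9,0,0,0,0,0,25],[-13,0,0,0,0,0,25],[-16,0,0,0,0,0,25],[-18,0,0,0,0,0,25]]]'
python3 -m inch '[[[-1,0,0,0,0,0,25],[-2,0,0,0,0,0,25],[-3,0,0,0,0,0,25],[-4,0,0,0,0,0,25],[-5,0,0,0,0,0,25]]]'
```

```text
t: 7.28
ee_pos: [474.3, -16.3, 185.0]
tcp_rot: [-0.567, 0.824, -0.0, 0.0]
contact_force: [-0.2, -0.2, -1.1]
opening: 33.6
gripper_force: 50.0
t: 7.9
ee_pos: [480.2, -0.5, 184.9]
tcp_rot: [-0.567, 0.824, -0.0, -0.0]
contact_force: [-0.2, -1.7, 2.4]
opening: 33.8
gripper_force: 50.0
t: 8.52
ee_pos: [481.0, 3.0, 184.9]
tcp_rot: [-0.567, 0.824, 0.0, -0.001]
contact_force: [-3.1, -9.7, 9.1]
opening: 33.6
gripper_force: 50.0
```

```bash
python3 -m inch '[[[-2,0,0,0,0,0,25],[-4,0,0,0,0,0,25],[-6,0,0,0,0,0,25],[-8,0,0,0,0,0,25],[-10,0,0,0,0,0,25]]]'
python3 -m inch '[[[-2,0,0,0,0,0,25],[-4,0,0,0,0,0,25],[-6,0,0,0,0,0,25],[-8,0,0,0,0,0,25],[-10,0,0,0,0,0,25]]]'
python3 - <<'E'
from h import *
read_camera("wrist");a=read_camera("top");s=read_camera("side")
cv2.imwrite("pics/s2.png",np.hstack([cv2.resize(a[125:245,190:300],(440,480),interpolation=cv2.INTER_CUBIC),cv2.resize(s[135:215,280:340],(360,480),interpolation=cv2.INTER_CUBIC)]))
go(0,0,0,-111)
E
```

```text
t: 9.15
ee_pos: [484.4, 12.2, 184.9]
tcp_rot: [-0.567, 0.824, 0.0, -0.002]
contact_force: [-4.3, -10.2, 9.8]
opening: 33.7
gripper_force: 50.0
t: 9.78
ee_pos: [487.9, 21.5, 184.9]
tcp_rot: [-0.567, 0.824, 0.0, -0.002]
contact_force: [-5.0, -9.9, 10.7]
opening: 33.7
gripper_force: 50.0
t 9.93 pos [488.   21.7 184.9] shift [194.4 447.6 186.3] turn [ 0.11 -0.14  0.04] F [-4.1 -8.7  9.9] open 33.5
```

View pics/s2.png

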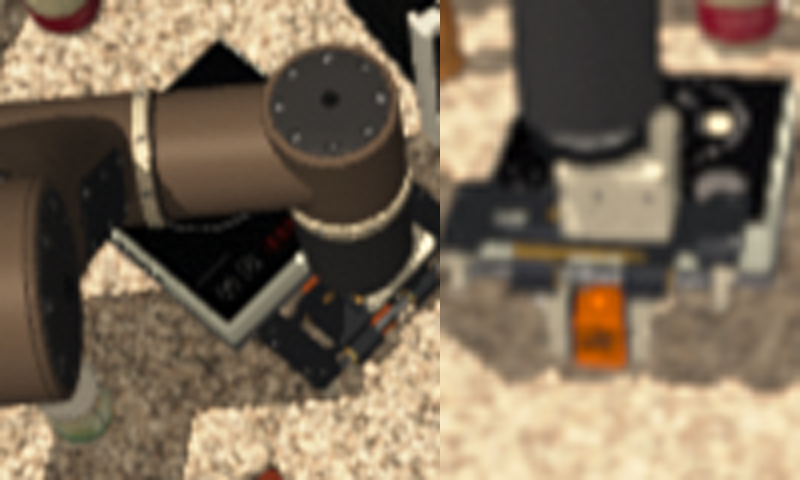

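The hob's front corner, crop (232,340), has not moved, and the push force is steady at 10 N. By contact onset and by pixels the nose is about 49-53 mm in, so about 19 mm more is needed.

```bash
python3 -m inch '[[[-2,0,0,0,0,0,25],[-4,0,0,0,0,0,25],[-6,0,0,0,0,0,25],[-8,0,0,0,0,0,25],[-10,0,0,0,0,0,25]]]'
python3 -m inch '[[[-2,0,0,0,0,0,25],[-4,0,0,0,0,0,25],[-6,0,0,0,0,0,25],[-8,0,0,0,0,0,25],[-9,0,0,0,0,0,25]]]'
python3 - <<'E'
from h import *
read_camera("wrist");a=read_camera("top");s=read_camera("side");w=read_camera("wrist")
cv2.imwrite("pics/s3.png",np.hstack([cv2.resize(a[125:245,190:300],(440,480),interpolation=cv2.INTER_CUBIC),np.vstack([cv2.resize(s[135:195,280:340],(360,255),interpolation=cv2.INTER_CUBIC),cv2.resize(w,(360,225))])]))
go(0,0,0,-111)
# shift of the hob's visible left side (features) between first picture and now
b=cv2.imread("pics/top0.png")
for n,(y0,y1,x0,x1) in dict(leftfrontcorner=(195,214,236,252),disp=(182,200,236,254)).items():
    r=cv2.matchTemplate(cv2.resize(a[y0-5:y1+5,x0-5:x1+5],None,fx=5,fy=5,interpolation=2),cv2.resize(b[y0:y1,x0:x1],None,fx=5,fy=5,interpolation=2),5);_,v,_,l=cv2.minMaxLoc(r);print(n,v,np.array(l)/5-5)
E
```

```text
t: 10.55
ee_pos: [491.5, 30.8, 184.9]
tcp_rot: [-0.567, 0.824, 0.0, -0.002]
contact_force: [-4.2, -9.8, 10.3]
opening: 33.7
gripper_force: 50.0
t: 11.18
ee_pos: [494.7, 39.2, 184.9]
tcp_rot: [-0.567, 0.824, 0.0, -0.002]
contact_force: [-3.8, -10.8, 9.9]
opening: 33.7
gripper_force: 50.0
t 11.38 pos [494.7  39.3 184.9] shift [213.2 447.6 186.4] turn [ 0.11 -0.16  0.03] F [-3.1 -8.5  9.3] open 33.6
leftfrontcorner 0.954297661781311 [-1. -1.]
disp 0.9600620269775391 [-1. -1.]
```

View pics/s3.png

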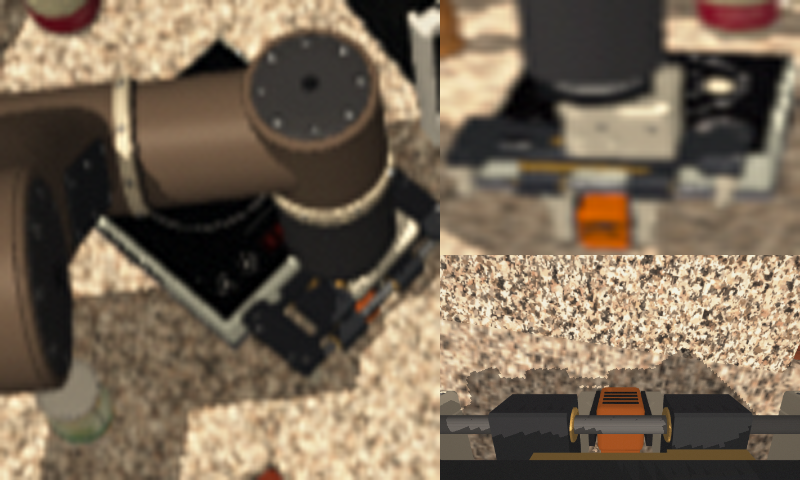

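The edge sits near the white line. By pixels the nose is 67 mm in and by contact onset 72 mm, which is a lift of about 6.5-7.2 mm. The corner shift of (-1,-1) px matches tilt alone, so the hob has not slid. The gripper body is about 15 mm off the hob and the wedge is still gripped, so I'm handing in.

```bash
python3 -m inch '[[[0,0,0,0,0,0,25],[0,0,0,0,0,0,25],[0,0,0,0,0,0,25],[0,0,0,0,0,0,25],[0,0,0,0,0,0,25]]]' && python3 -c "
from workcell import *
print(finish_job())"
```

```text
t: 12.0
ee_pos: [494.7, 39.2, 184.9]
tcp_rot: [-0.567, 0.824, 0.0, -0.002]
contact_force: [-4.0, -8.3, 8.8]
opening: 33.4
gripper_force: 50.0
the job is handed in; nothing more can be done
None
```

I handed the job in at 12.0 s with the orange wedge still gripped and held under the middle of the hob's front edge. I estimate the front feet are about 7 mm up, from how far the nose went in rather than from seeing the feet; the camera views showed no sign that the hob had slid, and the gripper is about 15 mm clear of it by my estimate.

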